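# Screw the stopper into the insulated jug until it is snug

### The arm

A 6-joint arm with a two-finger parallel gripper is mounted at the origin on a cart in front of the work surface, level with it; the furniture and walls round the work are solid. World frame = base frame: x ahead of the robot, y to its left, z up, the work surface at z = 0. Lengths are in mm, angles in rad, forces in N, time in s.
With the tool pointing down it reaches from about 325 to 875 mm from the base axis. Payload 4.4 kg.
Tool frame: the origin (TCP) lies between the finger pads; the fingertips stand 22 mm ahead of it and the grasp point (between the pads) lies 3 mm ahead of it (manip.nose_length is the distance from the TCP to the fingertips, in mm); z points along the fingers, y is the line along which they close (so a half turn about z gives the same grasp; the last joint's range is limited). The gripper opens to 85 mm and grips with 20 to 120 N. Pads are 22 mm wide; open, the fingers measure 114 mm over their backs; the gripper's body (76 mm by 85 mm) begins 54 mm behind the grasp point. The pads swing forward as they close: fully open they stand 13 mm farther back than shut.
Start: joints at [-1.474, 0.207, 1.542, -0, 1.393, -0.15], TCP at [140.461, -557.582, 221.182] pointing down, gripper open.
Joint ranges: [-2.73, 2.73], [-0.86, 2.22], [0.23, 2.46], [-1.11, 4.25], [0.08, 2.63], [-2.82, 2.82]. Speed limits (rad/s): [2.79, 2.79, 3.14, 3.14, 3.14, 3.14].

### API

Orientations are given as a unit quaternion [x, y, z, w].
In Python, from station import manip gives the robot as it stands.
- The arm moves only by the shell command python3 -m jog 'ROWS' [FORCE]. ROWS is JSON, a list of rows, each a list of 7 numbers: the shift along the tool's x, y, z normalised to -1 to 1, where 1 is 500 mm, then the turn, a rotation vector about the tool's x, y, z normalised to -1 to 1, where 1 is 120 degrees, then the opening, from 0 (shut) to 1 (fully open). A call has 1 to 5 rows; each row is the pose to reach, as a shift and turn from the pose commanded when the call began, along the tool's axes at that moment; what a row does not reach only later rows make up. A row lasts 1/8 s, in which the tool goes at most 62.5 mm and 10.7 degrees, less where a joint would pass 70% of its speed; a pose out of reach is approached as far as the arm can. A call with a number of a shift or a turn outside -1 to 1 is refused whole. A call with a gripper value outside its range is refused whole. The fingers move at their own pace and stop on an object; FORCE is the grip in N (left out, the last holds). Time passes only in rows, so rows that repeat a pose let the fingers close. It gives the time, the measured TCP pose, the force, the opening and the grip force at its end, in the units of the state.
- manip.get_state(): the state, without advancing time (a new reading comes with each control period).
- manip.snapshot(name): name is "scene" or "side" or "wrist"; returns the picture (384x512x3 uint8, red, green, blue); there is no depth.
- manip.camera_model(name): a dict with "fx", "fy", "cx", "cy" (pixels), "origin" and "attitude" of the camera in the world. Camera axes: x right, y up, looking along -z (the intrinsics and any distortion apply to the point x, -y, -z); pixel columns grow to the right and rows downward; lengths in mm; the calibration is good to about 2 mm. A picture is of the moment at which its call begins: read the wrist's pose just before it. camera_model takes no time and is no camera call; for the wrist camera it gives the pose at the moment of the call.
- manip.job_done(): hands the job in; it is judged then, once.
The state is a dict: "time_s": time; "joint_positions": joint angles; "joint_vel": joint speeds; "joint_efforts": joint torques, N m; "ee_pos": TCP position; "eef_rot": TCP orientation; "wrist_force": force on the tool from outside, world axes, zero at the start; "wrist_torque": the same for the moment, N m; "finger_gap": opening from 0.0 (shut) to 1.0 (fully open); "grasp_force": force on a finger pad.
Only numpy, scipy, OpenCV 4.12 (cv2) and the standard library are available. Lean on these libraries where they do the work, as an engineer would, in place of code of your own. Each camera call takes 0.05 s, during which the arm holds its last target. There are 200 camera calls.

### The job

Close the insulated jug: take its black screw stopper from the chopping board, set it upright in the jug's neck and screw it in clockwise until the tapered nose bites on the seal and the stopper is firmly hand-tight, then let go. Stop as soon as it is snug: do not force it, which would crush the seal, and leave the other things where they are.

Things in the scene. Friction and masses are not known exactly. Their poses are not given: they have to be found in the camera images.
- stopper_cap (a point): Centre of the grip of the jug's loose screw stopper, which starts upright on the board. The grip is a round black fluted cap with a steel disc on top, 52 mm across and 33 mm tall: 16.5 mm below this point to 16.5 mm above. The whole stopper is 79 mm tall, about 0.28 kg; z is its axis and points up through the cap, and x turns with it. The cap can be gripped at any yaw.
- stopper_lugs (a point): On the stopper's axis, 38.5 mm below stopper_cap, at the height of its three short thread lugs (51 mm across over them), which stand out of the grey core (39 mm across) under the cap.
- stopper_nose (a point): Centre of the flat foot of the stopper's tapered nose, 62.5 mm below stopper_cap. The nose is 23 mm across at this foot and widens to 39 mm, 16 mm higher.
- jug_mouth (a point): Centre of the open neck of the insulated steel jug, in the plane of its rim, 170 mm above the worktop; z points up. The black collar is 75 mm across outside; its bore is 55 mm at the rim and narrows to 52 mm, 18 mm down. Snug, stopper_cap lies 16 to 23 mm above this point (it varies with the seal), the cap's underside just above the rim: keep fingertips above the rim.
- jug_thread (a point): 10 mm below jug_mouth, in the neck's right-hand three-start thread: 28.2 mm lead (4.5 mm deeper per radian clockwise from above), 43 mm across inside, 1.4 mm axial play. Lugs at any yaw land on its ridges with stopper_cap 28 to 38 mm above jug_mouth; then 1 to 4.5 rad to snug, no fixed angle. If it binds at once, turn back half a radian, lift 3 mm and drop it in again.
- jug_handle (a point): Middle of the outer bar of the jug's black loop handle, 89 mm from the jug's axis, 100 mm above the worktop. The jug is full, 112 mm across, and stands firm on its rubber foot: it does not move.
- seal: Silicone seal in the neck, 34 mm across inside; origin on the axis 29 mm below the rim. The ring really sits up to 2.5 mm higher or lower, which cannot be seen. Turning takes under 0.1 N m until the nose bites, then climbs steeply within half a radian: hand-tight is about 1 N m; under 0.5 leaks, over 1.8 crushes. Read it while turning: at rest friction holds any value. Held with 20 N, the cap slips in the fingers near 1 N m.
- board: Wooden chopping board, 150 x 180 x 15 mm, fixed; origin at the centre of its underside, its long side along its own y. The stopper and the salt shaker stand on it.
- salt_shaker: Salt shaker, 44 mm across, 90 mm tall, on the board; bystander; origin at the centre of its underside.
- spice_2: Spice jar, 45 mm across, 106 mm tall, behind the board; bystander; origin at the centre of its underside.
- spice_6: A second spice jar of the same size; bystander; origin at the centre of its underside.
- cork: Wine cork, 24 mm across, 40 mm tall, standing; bystander; origin at the centre of its underside.
- egg_timer: Round kitchen timer, 61 mm across, 52 mm tall, in front of the jug; bystander; origin at the centre of its underside.
- saucepan: Steel saucepan, 170 mm across, 85 mm tall, on the hob left of the jug; bystander; origin at the centre of its underside.

How it is judged:
By the outcome, as a careful person would: the job done as asked, in the order asked, and still so for the second after the job is handed in, with the robot touching nothing.
It also fails if it takes over 72 s, if anything falls off the work surface, if the arm or the gripper's body presses on something with over 40 N, if the wrist force passes 120 N, or if a joint passes its speed limit or range.

## Working session

There is one attempt and no reset: what is moved stays moved. The work goes in short steps, Python scripts to look and compute and a shell command to move; the robot and the scene stay as the last step left them, time stands still between calls to the robot, and variables do not carry over. Pictures are saved under pics/ and viewed, at most 10 in all, crops included, and the job is handed in when it is done.

```bash
mkdir -p pics; ls; python3 - <<'E'
from station import manip
import cv2,numpy as np
for n in("scene","side"):
    im=manip.snapshot(n); cv2.imwrite(f"pics/{n}0.png",im[:,:,::-1]); print(n,manip.camera_model(n))
s=manip.get_state();print(s)
print(manip.camera_model("wrist"))
a=cv2.imread("pics/scene0.png");b=cv2.imread("pics/side0.png")
E
```

```text
pics
scene {'fx': 357.0604118631478, 'fy': 357.0604118631478, 'cx': 258.7652978872069, 'cy': 192.0178273461136, 'origin': array([ 207.02864533, -458.74120522,  716.06826035]), 'attitude': array([ 0.34580528, -0.1272249 , -0.30900303,  0.8767837 ])}
side {'fx': 355.18326375761075, 'fy': 355.18326375761075, 'cx': 256.81112628089176, 'cy': 196.07063414272014, 'origin': array([ 493.6523755 , -584.84695765,  737.98766886]), 'attitude': array([ 0.3713451 , -0.02829907, -0.06499808,  0.92578466])}
{'time_s': 0.1, 'joint_positions': array([-1.47453310e+00,  2.07397442e-01,  1.54283169e+00, -1.19713532e-05,
        1.39351674e+00, -1.50511522e-01]), 'joint_vel': array([-9.40479259e-04, -3.12617129e-03, -3.61258068e-03, -3.46323665e-04,
       -3.28383373e-04,  6.53432965e-06]), 'joint_efforts': array([-6.85388659e-04, -3.84093189e+01, -2.92549539e+01, -2.84230773e-04,
        4.85827113e-03,  4.46888777e-06]), 'ee_pos': array([ 140.36842237, -556.86006809,  220.0965673 ]), 'eef_rot': array([ 9.92396725e-01,  1.23075512e-01,  2.33099025e-05, -1.07637055e-03]), 'wrist_force': array([ 0.61039478, -0.13526595,  0.62320754]), 'wrist_torque': array([-0.0161183 ,  0.02051832, -0.00567151]), 'grasp_force': 0.0, 'finger_gap': 1.0016528760179013}
{'fx': 309.33675770069146, 'fy': 309.33675770069146, 'cx': 253.39377246669056, 'cy': 191.6366285092212, 'origin': array([ 220.31753534, -537.3441381 ,  373.10839211]), 'attitude': array([-0.12807229,  0.10092938, -0.60603787,  0.77854278])}
```

View pics/scene0.png

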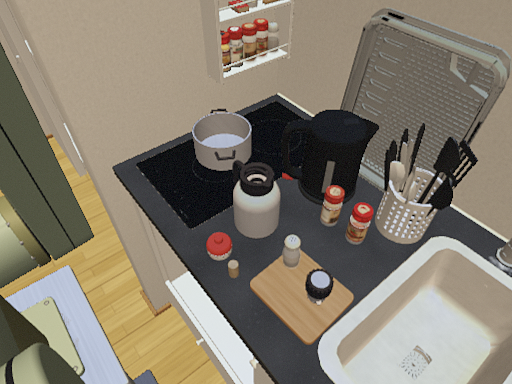

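View pics/side0.png

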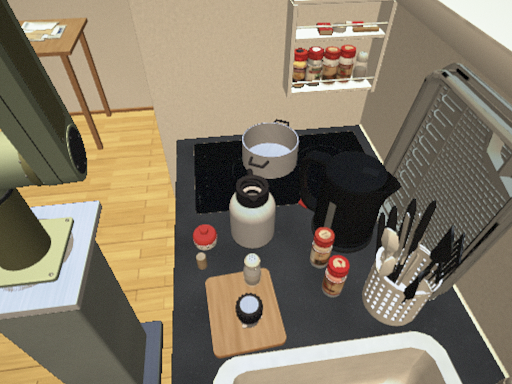

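The scene view shows the stopper near (319,282) and the jug mouth near (257,175). In the side view they are near (250,308) and (253,190). Next I'll crop both views and cast rays.

```bash
cat > h.py <<'E'
import numpy as np,cv2
from scipy.spatial.transform import Rotation as R
from station import manip
def ray(c,u,v):
    d=R.from_quat(c["attitude"]).apply([(u-c["cx"])/c["fx"],-(v-c["cy"])/c["fy"],-1]); return np.array(c["origin"]),d
def onz(c,u,v,z):
    o,d=ray(c,u,v); return o+d*(z-o[2])/d[2]
def proj(c,p):
    q=R.from_quat(c["attitude"]).inv().apply(np.array(p)-c["origin"]); return c["cx"]-c["fx"]*q[0]/q[2],c["cy"]+c["fy"]*q[1]/q[2]
def tool(p,s=None):
    "world target point -> rows shift in tool axes"
    s=s or manip.get_state(); return R.from_quat(s["eef_rot"]).inv().apply(np.array(p)-s["ee_pos"])/500
E
python3 - <<'E'
from h import *
a=cv2.imread("pics/scene0.png");b=cv2.imread("pics/side0.png")
for n,im,su,mu in(("scene",a,(319,282),(257,175)),("side",b,(250,308),(253,190))):
    c=manip.camera_model(n)
    print(n,"disc",onz(c,*su,94),"mouth",onz(c,*mu,170))
z=lambda im,x,y:cv2.resize(im[y:y+66,x:x+90],None,fx=4.4,fy=4.4,interpolation=cv2.INTER_CUBIC)
cv2.imwrite("pics/crops.png",np.vstack([np.hstack([z(a,275,245),z(a,212,145)]),np.hstack([z(b,205,275),z(b,208,160)])]))
E
```

```text
scene disc [ 520.61657086 -266.55478412   94.        ] mouth [563.76871774 -20.82611424 170.        ]
side disc [ 528.1519387 -269.1611627   94.       ] mouth [566.96204447 -27.39948978 170.        ]
```

View pics/crops.png

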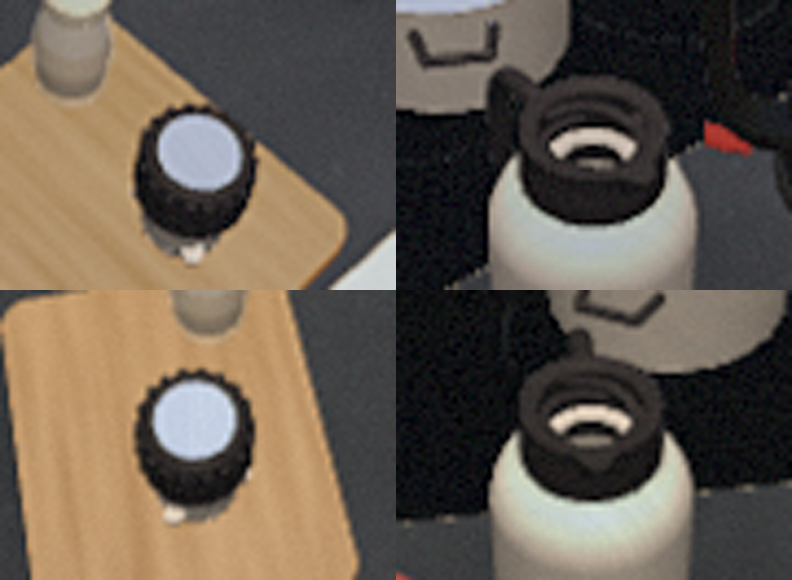

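In the crops, the disc centre is at scene (320.5,279.3) and side (249.3,304.5). The mouth rim centre is at about scene (256.5,174.5) and side (252.3,186.2).

```bash
python3 - <<'E'
from h import *
np.set_printoptions(precision=1,suppress=True)
cs,cd=manip.camera_model("scene"),manip.camera_model("side")
for n,a,b,z in(("disc",(320.5,279.3),(249.3,304.5),94),("mouth",(256.5,174.5),(252.3,186.2),170),("salt",(292,239),(253,256),100),("crock",(400,238),(398,320),20),("jar2",(333,190),(322,236),104),("jar6",(362,210),(339,264),104)):
    print(n,onz(cs,*a,z),onz(cd,*b,z))
s=manip.get_state();T=R.from_quat(s["eef_rot"]);w=manip.camera_model("wrist")
print("cam in tool",T.inv().apply(w["origin"]-s["ee_pos"]),"fwd",T.inv().apply(R.from_quat(w["attitude"]).apply([0,0,-1])),"up",T.inv().apply(R.from_quat(w["attitude"]).apply([0,1,0])),manip.nose_length)
E
```

```text
disc [ 527.1 -264.3   94. ] [ 527.7 -261.8   94. ]
mouth [563.9 -18.9 170. ] [567.  -15.1 170. ]
salt [ 545.6 -161.8  100. ] [ 549.4 -155.6  100. ]
crock [ 794. -283.   20.] [ 836.6 -302.8   20. ]
jar2 [ 715.9 -119.9  104. ] [ 708.7 -126.9  104. ]
jar6 [ 721.1 -203.6  104. ] [ 724.4 -203.   104. ]
cam in tool [  82.3    0.3 -153. ] fwd [-0.3  0.   0.9] up [ 0.9 -0.   0.3] 22.0
```

```bash
python3 -c "
from h import *
print(tool([527.4,-263,240]))"
```

```text
[ 0.89419311 -0.38091073 -0.03871709]
```

```bash
python3 -m jog '[[0.89,-0.38,-0.04,0,0,0,1],[0.89,-0.38,-0.04,0,0,0,1],[0.89,-0.38,-0.04,0,0,0,1],[0.89,-0.38,-0.04,0,0,0,1],[0.89,-0.38,-0.04,0,0,0,1]]'
python3 -c "
from h import *
print(tool([527.4,-263,240]),manip.get_state()['joint_positions'])"
```

```text
time_s: 0.72
ee_pos: [390.1, -366.9, 233.8]
eef_rot: [0.992, 0.123, -0.0, -0.0]
wrist_force: [0.7, -1.0, 1.0]
finger_gap: 1.001
grasp_force: 0.0
[ 0.31693701 -0.13452642 -0.01242765] [-9.16361054e-01  1.13135449e-01  1.62270107e+00 -1.74462085e-05
  1.40617029e+00  4.07865229e-01]
```

```bash
python3 -m jog '[[0.318,-0.135,-0.012,0,0,-0.44,1],[0.318,-0.135,-0.012,0,0,-0.44,1],[0.318,-0.135,-0.012,0,0,-0.44,1],[0.318,-0.135,-0.012,0,0,-0.44,1],[0.318,-0.135,-0.012,0,0,-0.44,1]]'
python3 -m jog '[[0,0,0,0,0,-0.44,1],[0,0,0,0,0,-0.44,1],[0,0,0,0,0,-0.44,1],[0,0,0,0,0,-0.44,1],[0,0,0,0,0,-0.44,1]]'
python3 -m jog '[[0,0,0,0,0,-0.44,1],[0,0,0,0,0,-0.44,1],[0,0,0,0,0,-0.44,1],[0,0,0,0,0,-0.44,1],[0,0,0,0,0,-0.44,1]]'
python3 - <<'E'
from h import *
s=manip.get_state();c=manip.camera_model("wrist");im=manip.snapshot("wrist")
cv2.imwrite("pics/w1.png",im[:,:,::-1]);print(s['joint_positions'],s["ee_pos"],proj(c,[527.4,-263,94]))
E
```

```text
time_s: 1.35
ee_pos: [527.0, -263.1, 239.2]
eef_rot: [0.832, 0.555, -0.0, -0.001]
wrist_force: [-0.8, 0.6, -0.7]
finger_gap: 0.997
grasp_force: 0.0
time_s: 1.98
ee_pos: [526.3, -264.0, 239.3]
eef_rot: [0.499, 0.866, 0.0, -0.001]
wrist_force: [-0.1, -0.9, 0.1]
finger_gap: 0.999
grasp_force: 0.0
time_s: 2.6
ee_pos: [526.3, -263.9, 239.3]
eef_rot: [0.062, 0.998, 0.0, -0.001]
wrist_force: [-0.3, -0.6, 0.2]
finger_gap: 1.005
grasp_force: 0.0
[-6.11806715e-01  2.23092353e-01  1.48375773e+00 -6.88508027e-06
  1.43618399e+00 -2.05820036e+00] [ 526.28085328 -263.94720379  239.33113441] (np.float64(254.87642077665652), np.float64(175.74366017311087))
```

View pics/w1.png

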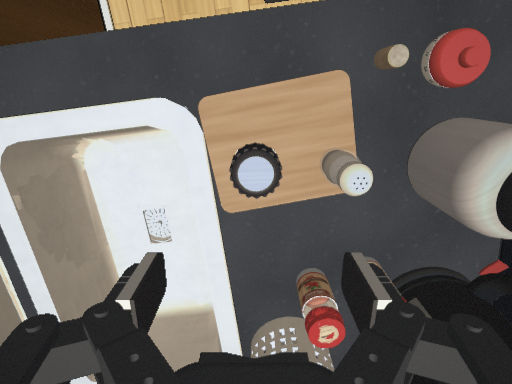

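The disc sits at about (256,173), close to the predicted (255,176). I'll measure it exactly.

```bash
python3 - <<'E'
from h import *
im=cv2.imread("pics/w1.png");c=manip.camera_model("wrist")
g=im[145:205,225:290].astype(int)
m=((g[:,:,0]>g[:,:,2]+8)&(g[:,:,0]>140)).astype(np.uint8)
n,l,st,ce=cv2.connectedComponentsWithStats(m);k=1+np.argmax(st[1:,4])
u,v=ce[k]+[225,145];p=onz(c,u,v,94);print(st[k],u,v,p,tool([p[0],p[1],89.5]))
E
```

```text
[ 13  11  36  35 988] 255.45951417004048 173.29554655870444 [ 524.95947956 -262.12161736   94.        ] [0.00265859 0.00314401 0.29966413]
```

```bash
python3 -m jog '[[0.003,0.003,0.1,0,0,0,1],[0.003,0.003,0.2,0,0,0,1],[0.003,0.003,0.27,0,0,0,1],[0.003,0.003,0.304,0,0,0,1],[0.003,0.003,0.304,0,0,0,1]]'
python3 -m jog '[[0,0,0,0,0,0,0.3],[0,0,0,0,0,0,0.3],[0,0,0,0,0,0,0.3],[0,0,0,0,0,0,0.3],[0,0,0,0,0,0,0.3]]' 40
```

```text
time_s: 3.28
ee_pos: [524.6, -262.0, 86.9]
eef_rot: [0.066, 0.998, 0.001, -0.001]
wrist_force: [-0.5, 0.6, 0.4]
finger_gap: 1.0
grasp_force: 0.0
time_s: 3.9
ee_pos: [525.4, -262.6, 88.3]
eef_rot: [0.065, 0.998, -0.0, 0.0]
wrist_force: [-0.9, 0.4, -0.4]
finger_gap: 0.3
grasp_force: 0.0
```

```bash
python3 - <<'E'
from h import *
a=manip.snapshot("side")[225:375,150:350,::-1];b=manip.snapshot("wrist")[184:384,100:420,::-1]
cv2.imwrite("pics/g1.png",np.hstack([cv2.resize(a,(400,300)),cv2.resize(b,(400,300))]));print(manip.get_state()['finger_gap'],manip.get_state()['wrist_force'])
E
```

```text
0.29833758075210187 [ 0.27382837 -0.53175699 -0.31145133]
```

View pics/g1.png

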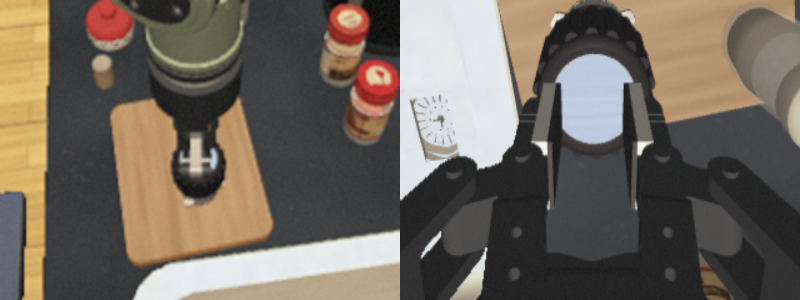

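```bash
python3 - <<'E'
from h import *
s=manip.get_state();c=manip.camera_model("wrist");p=s["ee_pos"]
T=R.from_quat(s["eef_rot"])
print(p,[proj(c,p+T.apply([0,0,k])) for k in(-40,-20,0,22)],onz(c,257.6,249,94))
for dz in (-30,-20,-10,0,10,20): # pad tips (left ~ (220,240), right ~(290,240))
    print(dz,onz(c,221,241,p[2]-dz),onz(c,288,241,p[2]-dz))
E
```

```text
[ 525.31856384 -262.52142892   88.08346802] [(np.float64(254.4301849231516), np.float64(290.05793230133384)), (np.float64(254.31266829445963), np.float64(264.82131596889565)), (np.float64(254.22108254640906), np.float64(245.1533386723968)), (np.float64(254.14115350152943), np.float64(227.9886304783323))] [ 524.64795992 -260.62299659   94.        ]
-30 [ 505.15161481 -274.85449927  118.08346802] [ 508.98686494 -245.3610106   118.08346802]
-20 [ 510.23467949 -276.69749279  108.08346802] [ 514.38180152 -244.80567544  108.08346802]
-10 [ 515.31774416 -278.54048631   98.08346802] [ 519.7767381  -244.25034027   98.08346802]
0 [ 520.40080884 -280.38347983   88.08346802] [ 525.17167468 -243.6950051    88.08346802]
10 [ 525.48387352 -282.22647336   78.08346802] [ 530.56661126 -243.13966994   78.08346802]
20 [ 530.5669382  -284.06946688   68.08346802] [ 535.96154784 -242.58433477   68.08346802]
```

```bash
python3 - <<'E'
from h import *
a=manip.snapshot("side")[270:345,205:295,::-1];b=manip.snapshot("wrist")[190:310,190:320,::-1]; d=manip.snapshot("scene")[235:310,275:365,::-1]
f=lambda x,w,h:cv2.resize(x,(w,h),interpolation=cv2.INTER_CUBIC)
cv2.imwrite("pics/g2.png",np.hstack([np.vstack([f(a,360,300),f(d,360,300)]),f(b,440,600)]))
E
```

```text
(no output)
```

View pics/g2.png

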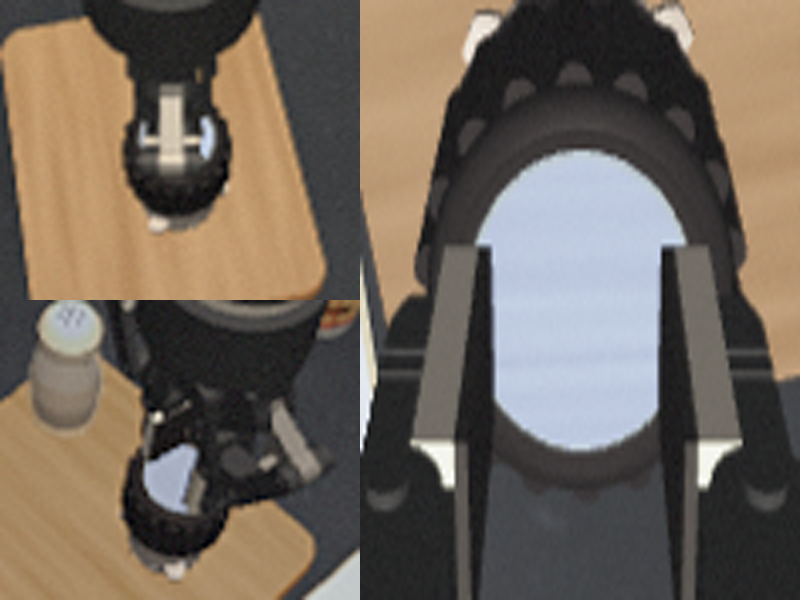

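The closed fingers are over the disc with no contact, so the tips sit about 30 mm higher than I assumed: roughly z=98 with the TCP at 88. I'll open, go 31 mm lower and grip again.

```bash
python3 -m jog '[[0,0,0,0,0,0,1],[0,0,0,0,0,0,1],[0,0,0,0,0,0,1],[0,0,0,0,0,0,1],[0,0,0,0,0,0,1]]'
python3 -m jog '[[0,0,0.02,0,0,0,1],[0,0,0.04,0,0,0,1],[0,0,0.062,0,0,0,1],[0,0,0.062,0,0,0,1],[0,0,0.062,0,0,0,1]]'
python3 -m jog '[[0,0,0,0,0,0,0.3],[0,0,0,0,0,0,0.3],[0,0,0,0,0,0,0.3],[0,0,0,0,0,0,0.3],[0,0,0,0,0,0,0.3]]' 40
```

```text
time_s: 4.78
ee_pos: [525.4, -262.6, 88.1]
eef_rot: [0.065, 0.998, -0.0, -0.0]
wrist_force: [-0.3, 0.4, 0.2]
finger_gap: 0.998
grasp_force: 0.0
time_s: 5.4
ee_pos: [525.4, -262.6, 56.9]
eef_rot: [0.065, 0.998, 0.0, -0.0]
wrist_force: [-0.1, 0.5, 0.6]
finger_gap: 0.999
grasp_force: 0.0
time_s: 6.02
ee_pos: [525.9, -262.8, 57.8]
eef_rot: [0.065, 0.998, -0.0, 0.001]
wrist_force: [-0.8, 0.9, 5.0]
finger_gap: 0.593
grasp_force: 41.8
```

```bash
python3 -m jog '[[0,0,-0.04,0,0,0,0.3],[0,0,-0.15,0,0,0,0.3],[0,0,-0.26,0,0,0,0.3],[0,0,-0.37,0,0,0,0.3],[0,0,-0.37,0,0,0,0.3]]' 
python3 - <<'E'
from h import *
np.set_printoptions(precision=3,suppress=True)
cs,cd=manip.camera_model("scene"),manip.camera_model("side")
for z in(170,200,230): print(z,onz(cs,284,140,z),onz(cd,303,172,z))
s=manip.get_state();print(s["wrist_force"],s["wrist_torque"],tool([565.5,-17,243]),s["joint_positions"])
E
```

```text
time_s: 6.65
ee_pos: [528.3, -264.7, 249.3]
eef_rot: [0.065, 0.998, -0.003, 0.006]
wrist_force: [0.1, -0.7, -3.1]
finger_gap: 0.595
grasp_force: 43.1
170 [692.066  33.65  170.   ] [692.289  15.773 170.   ]
200 [665.419   6.599 200.   ] [681.797 -15.95  200.   ]
230 [638.772 -20.452 230.   ] [671.305 -47.674 230.   ]
[ 0.055 -0.709 -3.071] [-0.027  0.014 -0.004] [-0.009  0.501  0.01 ] [-0.611  0.211  1.478 -0.     1.44  -2.051]
```

```bash
python3 -m jog '[[-0.002,0.12,0.01,0,0,-0.08,0.3],[-0.004,0.24,0.01,0,0,-0.16,0.3],[-0.006,0.36,0.01,0,0,-0.25,0.3],[-0.008,0.46,0.01,0,0,-0.34,0.3],[-0.009,0.501,0.01,0,0,-0.42,0.3]]' 
python3 -m jog '[[0,0,0,0,0,-0.02,0.3],[0,0,0,0,0,-0.02,0.3],[0,0,0,0,0,-0.02,0.3]]' 
python3 - <<'E'
from h import *
np.set_printoptions(precision=3,suppress=True)
s=manip.get_state();c=manip.camera_model("wrist");w=manip.snapshot("wrist");a=manip.snapshot("scene");b=manip.snapshot("side")
for n,i in(("w2",w),("s2",a),("d2",b)): cv2.imwrite(f"pics/{n}.png",i[:,:,::-1])
f=lambda x,w,h:cv2.resize(x,(w,h),interpolation=cv2.INTER_CUBIC)[:,:,::-1]
cv2.imwrite("pics/j1.png",np.hstack([np.vstack([f(a[125:215,207:315],360,300),f(b[125:215,200:308],360,300)]),f(w[100:384,150:358],440,600)]))
print(s["ee_pos"],s["eef_rot"],s["wrist_force"],s["joint_positions"],proj(c,[565.5,-17,170]))
E
```

```text
time_s: 7.28
ee_pos: [560.7, -11.6, 235.0]
eef_rot: [-0.37, 0.929, 0.001, -0.002]
wrist_force: [-0.2, -0.6, -2.4]
finger_gap: 0.592
grasp_force: 43.1
time_s: 7.65
ee_pos: [561.6, -15.0, 236.0]
eef_rot: [-0.385, 0.923, 0.001, -0.001]
wrist_force: [-0.2, 0.1, -1.9]
finger_gap: 0.595
grasp_force: 43.1
[561.552 -14.972 236.004] [-0.385  0.923  0.001 -0.001] [-0.197  0.083 -1.923] [-0.181  0.169  1.555 -0.     1.42  -2.542] (np.float64(247.5131056586196), np.float64(204.8561611453666))
```

View pics/j1.png

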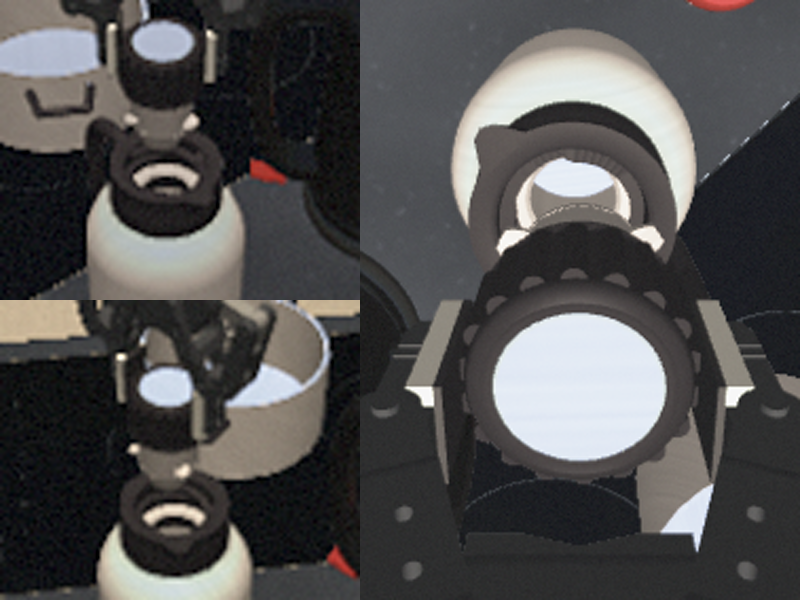

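The stopper is held upright. In the wrist view the collar is centred at about column 252.6, with its far edge at row 159 and the far edge of the bore at row 171. I'll combine the axis columns from the three views.

```bash
python3 - <<'E'
from h import *
from scipy.optimize import least_squares
np.set_printoptions(precision=3,suppress=True)
cs,cd,cw=[manip.camera_model(n) for n in("scene","side","wrist")]
s=manip.get_state();T=R.from_quat(s["eef_rot"]);x=T.apply([1,0,0]);x[2]=0
f=lambda p:[proj(cs,[*p,170])[0]-257,proj(cd,[*p,170])[0]-252.4,proj(cw,[*p,170])[0]-252.6]
r=least_squares(f,[565,-17]);print("cols",r.x,r.fun)
g=lambda p:f(p)+[proj(cs,[*p,170])[1]-174.5,proj(cd,[*p,170])[1]-186.2]
r=least_squares(g,[565,-17]);print("all",r.x,r.fun)
print("wrist rows",onz(cw,252.6,159,170)-37.5*x,onz(cw,252.6,171,170)-27.5*x)
print("disc",onz(cw,254,283,s["ee_pos"][2]+20.5+16.5),tool([562,-17,228]))
E
```

```text
cols [568.561  -9.775] [-1.441  0.26  -0.426]
all [564.48  -14.423] [-1.568 -1.246 -0.918 -1.219 -0.111]
wrist rows [564.938 -12.965 170.   ] [564.216 -13.694 170.   ]
disc [560.637 -16.155 273.785] [ 0.003 -0.002  0.018]
```

```bash
python3 -c "
from h import *
print(tool([565,-13.2,192]))"
```

```text
[-0.00690465 -0.00133599  0.08956781]
```

```bash
python3 -m jog '[[-0.007,-0.0015,0,0,0,0,0.3],[-0.007,-0.0015,0.02,0,0,0,0.3],[-0.007,-0.0015,0.045,0,0,0,0.3],[-0.007,-0.0015,0.07,0,0,0,0.3],[-0.007,-0.0015,0.085,0,0,0,0.3]]' 
python3 - <<'E'
from h import *
np.set_printoptions(precision=3,suppress=True)
s=manip.get_state();a=manip.snapshot("scene");b=manip.snapshot("side")
print(s["ee_pos"],s["wrist_force"],s["wrist_torque"])
f=lambda x:cv2.resize(x,(400,340),interpolation=cv2.INTER_CUBIC)[:,:,::-1]
cv2.imwrite("pics/j2.png",np.hstack([f(a[130:215,207:307]),f(b[130:215,200:300])]))
E
```

```text
time_s: 8.43
ee_pos: [564.6, -12.9, 192.9]
eef_rot: [-0.385, 0.923, 0.0, -0.001]
wrist_force: [0.8, -2.6, -0.5]
finger_gap: 0.593
grasp_force: 43.1
[564.595 -12.855 192.897] [ 0.797 -2.59  -0.464] [-0.332 -0.079  0.003]
```

View pics/j2.png

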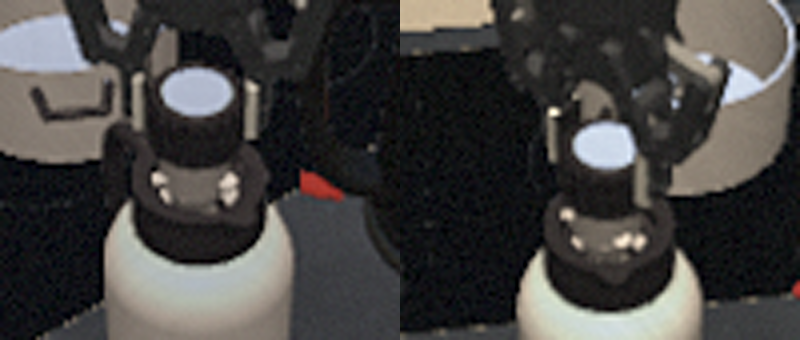

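```bash
python3 -m jog '[[0.002,-0.002,0,0,0,0,0.3],[0.002,-0.002,0,0,0,0,0.3],[0.002,-0.002,0.004,0,0,0,0.3],[0.002,-0.002,0.004,0,0,0,0.3]]';python3 -c "
from station import manip
s=manip.get_state();print(s['ee_pos'],s['wrist_force'],s['wrist_torque'])"
```

```text
time_s: 9.02
ee_pos: [565.2, -14.1, 192.5]
eef_rot: [-0.385, 0.923, 0.0, -0.0]
wrist_force: [0.7, -1.3, -3.8]
finger_gap: 0.591
grasp_force: 43.1
[565.23003318 -14.12494498 192.53975919] [ 0.71087241 -1.27903909 -3.84955268] [-0.02242855 -0.00147132  0.060773  ]
```

```bash
P='from station import manip
s=manip.get_state();print(s["ee_pos"],s["wrist_force"],s["wrist_torque"])'; echo "$P">st.py
python3 -m jog '[[0,0,0.005,0,0,0,0.3],[0,0,0.01,0,0,0,0.3],[0,0,0.01,0,0,0,0.3]]';python3 st.py
python3 -m jog '[[0,0,0.004,0,0,0,0.3],[0,0,0.008,0,0,0,0.3],[0,0,0.008,0,0,0,0.3]]';python3 st.py
```

```text
time_s: 9.4
ee_pos: [565.0, -14.2, 187.1]
eef_rot: [-0.385, 0.923, 0.0, -0.0]
wrist_force: [-0.0, 0.3, -2.3]
finger_gap: 0.596
grasp_force: 43.1
[565.02747085 -14.16448338 187.13144798] [-0.03003669  0.25622654 -2.33621262] [0.01009087 0.04388408 0.03770332]
time_s: 9.78
ee_pos: [565.2, -14.2, 183.3]
eef_rot: [-0.385, 0.923, 0.0, -0.0]
wrist_force: [-0.7, -0.2, -2.9]
finger_gap: 0.596
grasp_force: 43.1
[565.15627092 -14.18902046 183.32772368] [-0.71566229 -0.22374126 -2.87435251] [-0.03873499  0.01686621 -0.01972337]
```

Free so far, so I'll continue down until it makes contact.

```bash
python3 -m jog '[[0,0,0.004,0,0,0,0.3],[0,0,0.006,0,0,0,0.3],[0,0,0.006,0,0,0,0.3]]';python3 st.py
python3 -m jog '[[0,0,0.003,0,0,0,0.3],[0,0,0.006,0,0,0,0.3],[0,0,0.006,0,0,0,0.3]]';python3 st.py
```

```text
time_s: 10.15
ee_pos: [566.1, -14.4, 182.4]
eef_rot: [-0.385, 0.923, -0.001, 0.001]
wrist_force: [-1.2, 0.6, 4.8]
finger_gap: 0.595
grasp_force: 44.0
[566.12842579 -14.43179213 182.39950179] [-1.20754387  0.60331851  4.75898742] [-0.01952538  0.38426818 -0.07638547]
time_s: 10.52
ee_pos: [567.1, -14.7, 182.3]
eef_rot: [-0.385, 0.923, -0.002, 0.002]
wrist_force: [-5.8, 0.8, 16.3]
finger_gap: 0.595
grasp_force: 45.0
[567.11340367 -14.66176691 182.25170626] [-5.7867219   0.78150338 16.2571413 ] [-0.04908187  0.92124977 -0.13078159]
```

```bash
python3 -m jog '[[0,0,-0.003,0,0,0,0.3],[0,0,-0.002,0,0,0.08,0.3],[0,0,-0.001,0,0,0.16,0.3],[0,0,0,0,0,0.24,0.3]]';python3 st.py
```

```text
time_s: 11.02
ee_pos: [567.0, -14.8, 180.2]
eef_rot: [-0.141, 0.99, -0.001, 0.002]
wrist_force: [-1.1, -0.0, 6.3]
finger_gap: 0.593
grasp_force: 44.0
[566.99613178 -14.8243775  180.17100999] [-1.13963425 -0.04450336  6.28490361] [-0.20708508  0.31185794  0.06746957]
```

```bash
python3 -m jog '[[0,0,0.0015,0,0,0.08,0.3],[0,0,0.003,0,0,0.16,0.3],[0,0,0.0045,0,0,0.24,0.3],[0,0,0.006,0,0,0.32,0.3],[0,0,0.0075,0,0,0.4,0.3]]';python3 st.py
python3 -m jog '[[0,0,0.0015,0,0,0.08,0.3],[0,0,0.003,0,0,0.16,0.3],[0,0,0.0045,0,0,0.24,0.3],[0,0,0.006,0,0,0.32,0.3]]';python3 st.py
```

```text
time_s: 11.65
ee_pos: [566.5, -14.2, 176.4]
eef_rot: [0.274, 0.962, 0.0, 0.002]
wrist_force: [-3.2, 1.0, 7.7]
finger_gap: 0.593
grasp_force: 44.1
[566.48867462 -14.23869675 176.42751426] [-3.16738425  1.03515607  7.6553048 ] [0.08862131 0.63576853 0.05336544]
time_s: 12.15
ee_pos: [565.2, -14.6, 173.2]
eef_rot: [0.575, 0.818, -0.001, 0.0]
wrist_force: [-5.8, 0.6, 8.7]
finger_gap: 0.596
grasp_force: 44.2
[565.17771438 -14.63099179 173.17137261] [-5.80948247  0.55194676  8.70748242] [-0.04333705  1.22797583  0.08499475]
```

```bash
python3 -m jog '[[0.001,-0.003,0.0005,0,0,0.03,0.3],[0.001,-0.003,0.0015,0,0,0.08,0.3],[0.001,-0.003,0.0023,0,0,0.12,0.3]]';python3 st.py
```

```text
time_s: 12.52
ee_pos: [564.8, -14.5, 172.5]
eef_rot: [0.672, 0.741, 0.001, 0.001]
wrist_force: [-3.2, 0.7, 10.0]
finger_gap: 0.596
grasp_force: 44.2
[564.78240215 -14.52515818 172.45079282] [-3.1519851   0.74975355 10.00758245] [0.05636142 0.7051334  0.15321841]
```

```bash
python3 -m jog '[[0,-0.001,0.0005,0,0,0.04,0.3],[0,-0.001,0.0012,0,0,0.08,0.3]]';python3 st.py
python3 -m jog '[[0,0,0.0005,0,0,0.04,0.3],[0,0,0.001,0,0,0.08,0.3]]';python3 st.py
```

```text
time_s: 12.78
ee_pos: [564.8, -14.5, 172.4]
eef_rot: [0.731, 0.682, 0.001, 0.002]
wrist_force: [-3.8, 0.2, 10.6]
finger_gap: 0.592
grasp_force: 44.3
[564.81946412 -14.51413866 172.41913506] [-3.81069512  0.19738867 10.61090272] [0.16716386 0.70117797 0.18998489]
time_s: 13.02
ee_pos: [564.9, -14.1, 172.0]
eef_rot: [0.786, 0.619, 0.002, 0.001]
wrist_force: [-2.9, 1.9, 9.7]
finger_gap: 0.599
grasp_force: 44.3
[564.88949824 -14.09589705 172.00530577] [-2.89024481  1.85911721  9.73918759] [0.242386   0.72688928 0.27908677]
```

```bash
python3 -m jog '[[0,0,0.0005,0,0,0.04,0.3],[0,0,0.001,0,0,0.08,0.3]]';python3 st.py
```

```text
time_s: 13.28
ee_pos: [565.0, -14.0, 171.5]
eef_rot: [0.834, 0.551, 0.002, 0.001]
wrist_force: [-2.6, 1.9, 9.3]
finger_gap: 0.593
grasp_force: 44.3
[565.02605682 -13.9942508  171.47044124] [-2.59827639  1.92721677  9.32768641] [0.36100836 0.62044188 0.5068306 ]
```

```bash
python3 -m jog '[[0,0,0.0005,0,0,0.025,0.3],[0,0,0.001,0,0,0.05,0.3]]';python3 st.py
```

```text
time_s: 13.52
ee_pos: [565.2, -13.9, 171.1]
eef_rot: [0.862, 0.507, 0.002, 0.001]
wrist_force: [-1.1, 2.0, 10.8]
finger_gap: 0.594
grasp_force: 44.3
[565.1790793  -13.90245868 171.08277568] [-1.12469407  1.96062944 10.82148674] [0.46102765 0.73705344 0.70919627]
```

```bash
python3 -m jog '[[0,0,0.0005,0,0,0.025,0.3],[0,0,0.001,0,0,0.05,0.3]]';python3 st.py
```

```text
time_s: 13.78
ee_pos: [565.3, -13.9, 170.7]
eef_rot: [0.887, 0.462, 0.002, 0.001]
wrist_force: [-0.3, 0.8, 10.1]
finger_gap: 0.594
grasp_force: 44.3
[565.25803568 -13.92293491 170.68288532] [-0.28682175  0.82043152 10.06447277] [0.44783566 0.77338499 0.09684926]
```

```bash
python3 -m jog '[[0,0,0.0003,0,0,0.02,0.3]]';python3 st.py;python3 -m jog '[[0,0,0.0003,0,0,0.02,0.3]]';python3 st.py
```

```text
time_s: 13.9
ee_pos: [565.4, -13.8, 170.5]
eef_rot: [0.897, 0.443, 0.003, 0.001]
wrist_force: [-2.0, 1.4, 10.5]
finger_gap: 0.592
grasp_force: 44.3
[565.36249198 -13.8419597  170.52365898] [-1.9552717   1.41311807 10.45411962] [0.55186385 0.64659105 0.65684999]
time_s: 14.02
ee_pos: [565.4, -13.8, 170.4]
eef_rot: [0.905, 0.424, 0.003, 0.001]
wrist_force: [-0.5, 1.8, 10.3]
finger_gap: 0.593
grasp_force: 44.2
[565.41059298 -13.77234858 170.3674436 ] [-0.48521739  1.84157452 10.31667914] [0.60407272 0.59340381 0.81164372]
```

```bash
python3 -m jog '[[0,0,0.0003,0,0,0.02,0.3]]';python3 st.py;python3 -m jog '[[0,0,0,0,0,0.008,0.3]]';python3 st.py
```

```text
time_s: 14.15
ee_pos: [565.5, -13.8, 170.2]
eef_rot: [0.914, 0.406, 0.003, 0.001]
wrist_force: [-1.2, 2.1, 10.9]
finger_gap: 0.591
grasp_force: 44.2
[565.5241157  -13.77814174 170.21500237] [-1.21051627  2.11230863 10.94522823] [0.61031152 0.4892853  1.19965665]
time_s: 14.28
ee_pos: [565.5, -13.8, 170.2]
eef_rot: [0.917, 0.398, 0.003, 0.001]
wrist_force: [-0.2, 1.3, 10.0]
finger_gap: 0.593
grasp_force: 44.1
[565.51836165 -13.83720203 170.15176024] [-0.24996735  1.30420513  9.98877513] [0.53846867 0.5104115  0.49935211]
```

The torque rose steadily to about 1.2 N m while turning, with dips only when nearly at rest, so the stopper is snug. I'll unload the downward push, open and rise.

```bash
python3 -m jog '[[0,0,-0.003,0,0,0,0.3],[0,0,-0.004,0,0,0,1],[0,0,-0.004,0,0,0,1],[0,0,-0.004,0,0,0,1],[0,0,-0.004,0,0,0,1]]';python3 st.py
```

```text
time_s: 14.9
ee_pos: [563.0, -14.3, 168.2]
eef_rot: [0.918, 0.397, -0.0, -0.0]
wrist_force: [0.4, -0.3, -0.2]
finger_gap: 1.001
grasp_force: 0.0
[562.98829523 -14.34223089 168.24523838] [ 0.37441626 -0.26626771 -0.23283676] [-0.00551195  0.03226165  0.0224136 ]
```

```bash
python3 -m jog '[[0,0,-0.03,0,0,0,1],[0,0,-0.1,0,0,0,1],[0,0,-0.2,0,0,0,1],[0,0,-0.24,0,0,0,1],[0,0,-0.24,0,0,0,1]]';python3 - <<'E'
from h import *
w=manip.snapshot("wrist");a=manip.snapshot("scene");b=manip.snapshot("side")
f=lambda x,w,h:cv2.resize(x,(w,h),interpolation=cv2.INTER_CUBIC)[:,:,::-1]
cv2.imwrite("pics/e1.png",np.hstack([np.vstack([f(a[125:215,207:315],360,300),f(b[125:215,200:308],360,300)]),f(w[100:384,150:358],440,600)]))
c=manip.camera_model("scene"),manip.camera_model("side")
print([proj(x,[565,-14,170+20+16.5]) for x in c])
E
```

```text
time_s: 15.52
ee_pos: [564.9, -14.6, 292.3]
eef_rot: [0.918, 0.397, 0.003, 0.002]
wrist_force: [-0.3, 0.0, 0.1]
finger_gap: 1.001
grasp_force: 0.0
[(np.float64(255.54257200901543), np.float64(160.70331134985503)), (np.float64(251.24015276807987), np.float64(174.13015696744333))]
```

View pics/e1.png

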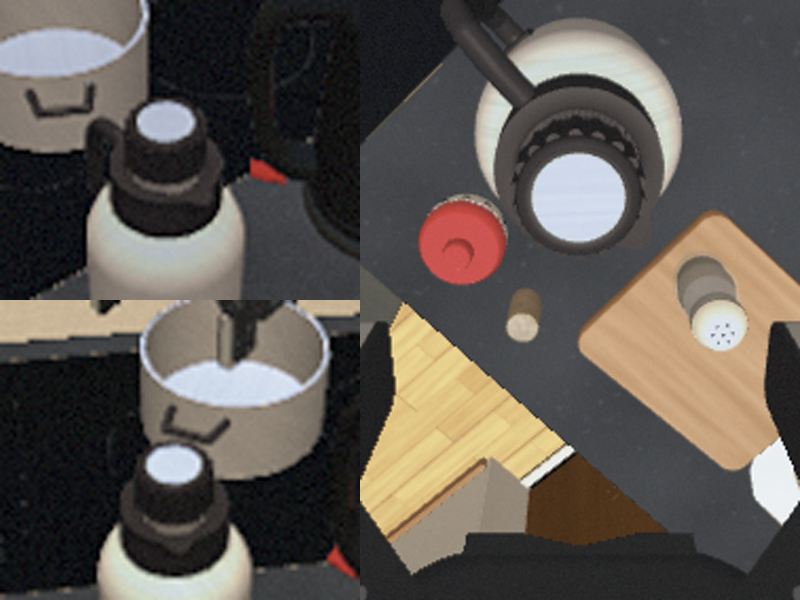

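The stopper is seated upright: its disc is at scene (257,162), against a predicted (256,161). The other things have not moved and the gripper is clear.

```bash
python3 -c "
from station import manip
print(manip.job_done())"
```

```text
the job is handed in; nothing more can be done
None
```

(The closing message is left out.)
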